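Index a clamped blank four clicks for marking out and hold it there

TASK

The turned blank stands in the cup of the indexing jig, waiting to have six lengthwise lines struck on it. Swing the jig's hold-down arm down until its rubber pad bears on top of the blank; then take the knob of the index arm and advance it counter-clockwise (seen from above) by exactly four clicks of the ratchet, felt one by one, and draw it back until its tooth stops against the pawl. Finish while still holding the index arm there, because the line is struck while you hold it, and leave the other things on the bench where they are.

Things in the scene. Friction and masses are not known exactly. Their poses are not given: they have to be found in the camera images.
- index_jig: The indexing jig, bolted to the bench: plywood board 215 x 195 x 18 mm with an upright spindle. 97 mm behind the spindle a 142 mm tall post carries the hold-down; a 132 mm tall marking fence stands behind right. Origin at bench level under the spindle; x runs from spindle to post (on the bench: away from the robot and leftward), y to the jig's left, z up.
- spindle (a point): Point on the upright spindle axis at the inner floor of the wooden cup, 64 mm above the bench; the blank stands here. Cup: outside 78 mm, inside 61 mm, rim 80 mm above the bench. Cup, ratchet wheel and index arm turn together.
- index_knob (a point): Middle of the upright turned knob at the end of the index arm, 125 mm from the spindle axis and 75 mm above the bench. Knob 28 mm thick, 54 mm tall; its foot and the flat 20 mm wide arm lie 45 mm above the bench. It moves on a level circle about the spindle, counter-clockwise from above to advance. At the start it rests against the pawl at one of three neighbouring teeth.
- index: All that turns with the index arm: steel ratchet wheel (24 teeth, 116 mm across, 30 to 38 mm above the bench), arm, knob, cup. Origin on the spindle axis at bench level, z up; its yaw grows as the arm advances. One click is 15 degrees (32.7 mm along the knob's circle).
- pawl: Sprung pawl on the board at the jig's left; it stops the wheel going back, with hardly any play. Advancing takes some 2 N at the knob, rising to some 5 N over a tooth; at about 14 of each 15 degrees the pawl clicks down behind the next tooth: the resistance suddenly gives way and the pawl even pushes the arm on for a moment. Let go, the arm eases back to its last tooth. Origin on its upright pivot.
- hold_down_knob (a point): Centre of the round wooden knob (34 mm across, 32 mm tall) on top of the hold-down arm's free end. With the arm level it is 97 mm from the hinge toward the spindle and 27 mm above the hinge, straight over the blank.
- hold_down_hinge (a point): Point on the hold-down's level hinge axis on top of the post, 166 mm above the bench. The axis runs along the jig's y.
- hold_down: Hold-down arm: dark steel bar 16 mm wide, 12 mm thick, knob on top and pad underneath at its free end. Origin on the hinge axis; its x points from pad to hinge. Starts raised 0.85 to 1.2 rad, is level when the pad first touches the blank. The hinge is stiff: the arm stays where it is left and takes about 5 N at the knob to move; press about 10 N more so that the sprung pad bears firmly.
- pad_face (a point): Centre of the underside of the hold-down's sprung rubber pad (22 mm across, gives up to 5 mm, about 1.5 N a mm): 97 mm from the hinge and 20 mm below it when the arm is level; it then lies on top of the blank, 82 mm above the spindle point.
- blank: The turned blank in the cup, a wooden cylinder with a narrower top and a dark band: 57 mm across, 82 mm tall, loose, standing upright. Origin at the centre of its underside.
- desk_lamp: Desk lamp, not part of the job, to be kept clear of: its shade hangs right of the jig at x 0.50 to 0.73, y -0.36 to -0.16, from 0.46 m above the bench upward; its arm runs from there to the back left, 0.58 m and more above the bench.
- pencil: Not part of the job: carpenter's pencil, 168 x 28 x 6 mm. Origin at its underside.
- sand_block: Not part of the job: brown wooden sanding block, 64 x 84 x 30 mm. Origin at its underside.
- try_square: Not part of the job: try square, wooden stock and steel blade, 168 x 100 x 16 mm. Origin at its underside.
- spare_blank: Not part of the job: second turned blank, stepped, 62 mm across and 85 mm tall, standing on the bench. Origin at its underside.
- mallet: Not part of the job: turned wooden mallet lying down, 125 x 204 x 78 mm. Origin at its underside.
Not all that is in view belongs to the job. Leave any pink look-alike of the blank alone.

How it is judged:
On the way:
1. the hold-down's pad bears on the blank, and the index arm has not been advanced yet (z of pad_face in the frame of spindle below 0.085 m and contact force between hold_down and blank above 0.5 N and distance of index_knob from where it was at the start of the episode below 0.02 m), for 0.2 s.
At the end, for the whole second after the job is handed in: the pad bears on the blank (within 3 mm of its top, over 0.5 N), the blank stands upright in the cup (5 mm, 3.4 degrees), and the index arm is held by the fingers (over 1 N), still, four teeth on from its start and back against the pawl (about 2 degrees either way) (z of pad_face in the frame of spindle below 0.085 m and contact force between hold_down and blank above 0.5 N and horizontal distance between blank and spindle below 0.005 m and z of blank in the frame of spindle below 0.004 m and angle between blank's own z axis and vertical below 0.06 rad and distance of index_knob from where it was at the start of the episode between 0.1213 and 0.1298 m and contact force between the fingers and index above 1 N and angular speed of index below 0.1 rad/s); the arm keeps its last pose, push and grip.
It fails at once if one of the other things on the bench is moved more than 30 mm (distance of any of pencil, sand_block, try_square, spare_blank, mallet from where it was at the start of the episode above 0.03 m).
It fails at once if the index arm is advanced by a fifth click (distance of index_knob from where it was at the start of the episode above 0.1509 m).
It also fails if it takes over 61 s, if anything falls off the work surface, if the arm or the gripper's body presses on something with over 40 N, if the wrist force passes 120 N, or if a joint passes its speed limit or range.

ROBOT

A 6-joint arm with a two-finger parallel gripper is mounted at the origin on a cart in front of the work surface, level with it; the furniture and walls round the work are solid. World frame = base frame: x ahead of the robot, y to its left, z up, the work surface at z = 0. Lengths are in m, angles in rad, forces in N, time in s.
With the tool pointing down it reaches from about 0.35 to 0.975 m from the base axis. Payload 4.9 kg.
Tool frame: the origin (TCP) lies midway between the tips of the shut fingers; the grasp point (between the pads) lies 19 mm behind it; z points along the fingers, y is the direction in which the jaws open and shut (so a half turn about z gives the same grasp; the last joint's range is limited). The gripper opens to 85 mm and grips with 20 to 120 N. Pads are 22 mm wide; open, the fingers measure 114 mm over their backs; the gripper's body (76 mm by 85 mm) begins 54 mm behind the grasp point. The pads swing forward as they close: fully open they stand 13 mm farther back than shut.
Start: joints at [-1.224, 0.053, 1.613, -0, 1.476, -0.119], TCP at [0.281, -0.558, 0.231] pointing down, gripper open.
Joint ranges: [-3.01, 3.01], [-1.01, 2.22], [0.06, 2.58], [-1.02, 4.17], [0.09, 2.62], [-3.14, 3.14]. Speed limits (rad/s): [2.57, 2.57, 3.14, 3.14, 3.14, 3.14].

INTERFACE

Orientations are given as a unit quaternion [w, x, y, z].
In Python, from plant import manip, cams gives the robot as it stands.
- The arm moves only by the tool jog_arm, never from a script. Its argument "targets" is a list of rows, each a list of 4 numbers: the shift along the tool's x, y, z in m, then the turn about the tool's z in degrees. A call has 1 to 5 rows; each row is the pose to reach, as a shift and turn from the pose commanded when the call began, along the tool's axes at that moment; what a row does not reach only later rows make up. A row lasts 1/12 s, in which the tool goes at most 41.7 mm and 7.16 degrees, less where a joint would pass 70% of its speed; a pose out of reach is approached as far as the arm can. A call with a gripper value outside its range is refused whole. "fingers" is the opening, from 0 (shut) to 1 (fully open), set as the call begins (left out, the last holds). The fingers move at their own pace and stop on an object; the grip force is fixed at half the most. Time passes only in rows, so rows that repeat a pose let the fingers close. It gives the time, the measured TCP pose, the force and the opening at its end, in the units of the state.
- manip.state(): the state, without advancing time (a new reading comes with each control period).
- cams.grab_frame(name): name is "scene" or "top" or "wrist"; returns the picture (384x512x3 uint8, red, green, blue); there is no depth.
- cams.get_calibration(name): a dict with "camera_matrix" (3x3 intrinsics, pixels), "cam_to_world" (4x4, takes a point from camera to world coordinates). Camera axes: x right, y up, looking along -z (the intrinsics and any distortion apply to the point x, -y, -z); pixel columns grow to the right and rows downward; lengths in m; the calibration is good to about 2 mm. A picture is of the moment at which its call begins: read the wrist's pose just before it. get_calibration takes no time and is no camera call; for the wrist camera it gives the pose at the moment of the call.
- manip.job_done(): hands the job in, once; it reports no verdict.
The state is a dict: "time": time; "joint_pos": joint angles; "joint_vel": joint speeds; "joint_efforts": joint torques, N m; "tool_pos": TCP position; "tool_rot": TCP orientation; "contact_force": force on the tool from outside, world axes, zero at the start; "ft_torque": the same for the moment, N m; "gripper_width": opening from 0.0 (shut) to 1.0 (fully open).
Only numpy, scipy, OpenCV 4.12 (cv2) and the standard library are available. Lean on these libraries where they do the work, as an engineer would, in place of code of your own. Each camera call takes 0.05 s, during which the arm holds its last target. There are 200 camera calls.

## Working session

There is one attempt and no reset: what is moved stays moved. The work goes in short steps, Python scripts to look and compute and a tool call to move; the robot and the scene stay as the last step left them, time stands still between calls to the robot, and variables do not carry over. Pictures are saved under pics/ and viewed, about 8 in all and at most 12, crops included, and the job is handed in when it is done.

Besides the shell and the picture viewer there is one more tool, called after "Emit:" by a JSON object that holds its "fn" and its "kwargs". jog_arm: Moves the arm, as the interface text tells. Its arguments: {"type":"object","properties":{"targets":{"type":"array"},"fingers":{"type":"number"}},"required":["targets"]}

```bash
mkdir -p pics
cat > h.py <<'E'
import numpy as np, cv2
from plant import manip, cams
def grab(n,f):
    im=cams.grab_frame(n); cv2.imwrite(f'pics/{f}.png',im[:,:,::-1]); return im
def ray(n,u,v):
    c=cams.get_calibration(n);K=np.array(c['camera_matrix']);T=np.array(c['cam_to_world'])
    d=np.linalg.solve(K,[u,v,1.]); d=T[:3,:3]@np.array([d[0],-d[1],-d[2]]); return T[:3,3],d/np.linalg.norm(d)
def onz(n,u,v,z):
    o,d=ray(n,u,v); return o+d*(z-o[2])/d[2]
def proj(n,p):
    c=cams.get_calibration(n);K=np.array(c['camera_matrix']);T=np.array(c['cam_to_world'])
    q=T[:3,:3].T@(np.array(p)-T[:3,3]); q=K@np.array([q[0],-q[1],-q[2]]); return q[:2]/q[2]
E
python3 - <<'E'
from h import *
a=grab('scene','s0');b=grab('top','t0')
cv2.imwrite('pics/st0.png',cv2.resize(np.vstack([a,b])[:,:,::-1],None,fx=.78,fy=.78))
for n in('scene','top'):
    c=cams.get_calibration(n);print(n,c)
print(manip.state())
E
```

```text
scene {'camera_matrix': array([[419.96864049,   0.        , 257.8877819 ],
       [  0.        , 419.96864049, 194.06303654],
       [  0.        ,   0.        ,   1.        ]]), 'cam_to_world': array([[ 0.7748141 , -0.51779829,  0.36269552,  1.06993863],
       [ 0.63214833,  0.62805627, -0.45379931, -0.66420412],
       [ 0.00718331,  0.58088747,  0.81395218,  1.26192692],
       [ 0.        ,  0.        ,  0.        ,  1.        ]])}
top {'camera_matrix': array([[404.65846941,   0.        , 252.39224035],
       [  0.        , 404.65846941, 189.88951325],
       [  0.        ,   0.        ,   1.        ]]), 'cam_to_world': array([[ 0.0210444 ,  0.99809198, -0.05804773,  0.47083798],
       [-0.99945349,  0.01952166, -0.02667617, -0.05944765],
       [-0.02549208,  0.05857739,  0.99795734,  1.48387399],
       [ 0.        ,  0.        ,  0.        ,  1.        ]])}
{'time': 0.1, 'joint_pos': array([-1.22400142e+00,  5.32805192e-02,  1.61415740e+00, -1.04576895e-05,
        1.47602456e+00, -1.19009558e-01]), 'joint_vel': array([-4.60446888e-05,  8.00015101e-04, -4.53635292e-03,  4.31450398e-04,
        2.11306933e-03, -7.95116398e-04]), 'joint_efforts': array([ 7.33581655e-04, -3.94904852e+01, -3.71362782e+01, -8.14129248e-05,
        3.85518040e-03, -3.77232112e-06]), 'tool_pos': array([ 0.2805106 , -0.55787601,  0.23019195]), 'tool_rot': array([-9.28264550e-04,  9.73000111e-01,  2.30802752e-01, -1.11420902e-04]), 'contact_force': array([ 0.28925062,  0.35346987, -0.18868962]), 'ft_torque': array([-0.00176963,  0.02970044, -0.01820267]), 'gripper_width': 1.003443740345229}
```

View pics/t0.png

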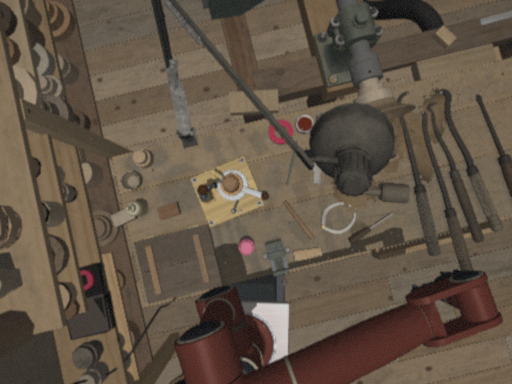

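View pics/s0.png

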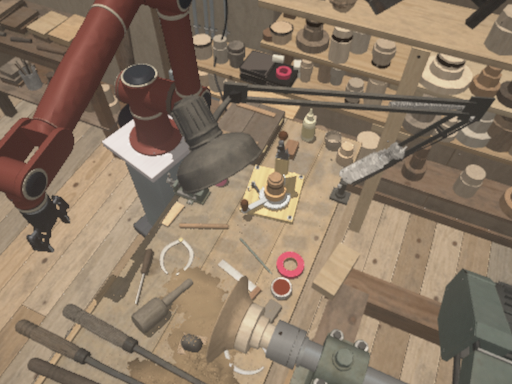

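The top view shows the jig board around (228,190) with the cup at about (232,182), the index knob at (264,196) and a dark thing at (205,192). The scene view shows the jig at (275,190). I'll enlarge both.

Run:
```python
import cv2,numpy as np
t=cv2.imread('pics/t0.png')[145:235,180:280];s=cv2.imread('pics/s0.png')[120:230,225:325]
t=cv2.resize(t,(400,360),interpolation=cv2.INTER_CUBIC);s=cv2.resize(s,(400,440),interpolation=cv2.INTER_CUBIC)
t=cv2.copyMakeBorder(t,0,80,0,0,cv2.BORDER_CONSTANT)
o=np.hstack([t,s]);cv2.imwrite('pics/c0.png',np.clip(o*1.3,0,255).astype('uint8'))
```

```text
(no output)
```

View pics/c0.png

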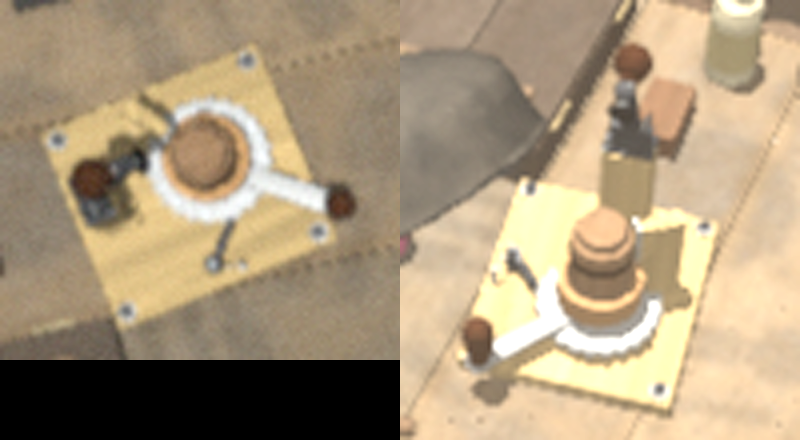

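Run:
```python
from h import *
np.set_printoptions(precision=4,suppress=True)
T=lambda u,v:(180+u/4-.4,145+v/4-.4)
S=lambda u,v:(225+(u-400)/4-.4,120+v/4-.4)
C=[onz('top',*T(*p),.020) for p in [(57,141),(247,61),(318,232),(126,311)]]
print('boltsTop',np.array(C))
print('boltsScene',np.array([onz('scene',*S(*p),.020) for p in [(531,187),(705,226),(659,390)]]))
# wheel disc centre: white ring extents
print('wheel', onz('top',*T(210,159),.038))
print('blanktop t',onz('top',*T(204,149),.146),'s',onz('scene',*S(605,228),.146))
def tri(a,b):
    o1,d1=ray('top',*T(*a));o2,d2=ray('scene',*S(*b))
    s=np.linalg.lstsq(np.c_[d1,-d2],o2-o1,rcond=None)[0];p,q=o1+s[0]*d1,o2+s[1]*d2
    return (p+q)/2,np.linalg.norm(p-q)
print('knob',tri((341,201),(478,340)))
print('hdknob',tri((93,178),(632,62)))
b=np.array(C);print(b.mean(0), [np.linalg.norm(b[i]-b[(i+1)%4]) for i in range(4)])
for i in range(4): print(np.degrees(np.arctan2(*(b[(i+1)%4]-b[i])[[1,0]])))
```

```text
boltsTop [[ 0.5884  0.1938  0.02  ]
 [ 0.6648  0.0222  0.02  ]
 [ 0.5104 -0.0456  0.02  ]
 [ 0.4355  0.1266  0.02  ]]
boltsScene [[0.4329 0.1275 0.02  ]
 [0.5886 0.1949 0.02  ]
 [0.6641 0.0215 0.02  ]]
wheel [0.5734 0.0524 0.038 ]
blanktop t [0.574  0.0493 0.146 ] s [0.5737 0.0524 0.146 ]
knob (array([ 0.535 , -0.0667,  0.0776]), np.float64(0.0033244821881964503))
hdknob (array([0.5408, 0.1226, 0.2679]), np.float64(0.00063581131803557))
[0.5498 0.0743 0.02  ] [np.float64(0.18779310350597955), np.float64(0.16860973723077843), np.float64(0.1877558577815854), np.float64(0.1670910349290504)]
-66.00783216918073
-156.29811304089043
113.52877391804702
23.714126004217636
```

```bash
cat >> h.py <<'E'
S0=np.array([.5737,.0515])
def pose():
    s=manip.state();w,x,y,z=s['tool_rot']
    return s,s['tool_pos'],np.degrees(np.arctan2(2*(x*y+w*z),1-2*(y*y+z*z)))
def go(p,a):
    s,t,c=pose();d=np.array(p)-t;r=np.radians(c)
    print('at',t.round(4),'a %.2f'%c,'shift',np.round([d[0]*np.cos(r)+d[1]*np.sin(r),d[0]*np.sin(r)-d[1]*np.cos(r),-d[2]],4),'turn %.2f'%(-((a-c+180)%360-180)),'F',s['contact_force'].round(1),'t',s['time'])
E
python3 -c "
from h import *
go([.36,-.2,.33],113.7)"
```

```text
at [ 0.2805 -0.5579  0.2302] a 26.69 shift [ 0.2318 -0.284  -0.0998] turn -87.01 F [ 0.3  0.4 -0.2] t 0.1
```

Emit:
{"fn": "jog_arm", "kwargs": {"targets": [[0.232, -0.284, -0.1, -36], [0.232, -0.284, -0.1, -36], [0.232, -0.284, -0.1, -36], [0.232, -0.284, -0.1, -36], [0.232, -0.284, -0.1, -36]], "fingers": 1.0}}

```text
time: 0.52
tool_pos: [0.3242, -0.3602, 0.2858]
tool_rot: [-0.001, 0.854, 0.521, 0.0]
contact_force: [0.6, -0.3, 0.9]
gripper_width: 0.995
```

```bash
python3 -c "
from h import *
go([.36,-.2,.33],113.7)"
```

```text
at [ 0.3242 -0.3602  0.2858] a 62.81 shift [ 0.1589 -0.0414 -0.0442] turn -50.89 F [ 0.6 -0.3  0.9] t 0.5167
```

Emit:
{"fn": "jog_arm", "kwargs": {"targets": [[0.159, -0.041, -0.046, -36], [0.159, -0.041, -0.046, -36], [0.159, -0.041, -0.046, -36], [0.159, -0.041, -0.046, -36], [0.159, -0.041, -0.046, -36]]}}

```text
time: 0.93
tool_pos: [0.3628, -0.1978, 0.3348]
tool_rot: [0.002, 0.649, 0.761, 0.001]
contact_force: [0.5, -1.0, 0.5]
gripper_width: 1.0
```

```bash
python3 -c "
from h import *
go([.542,.123,.34],113.7)"
```

```text
at [ 0.3628 -0.1978  0.3348] a 99.03 shift [ 0.2887  0.2273 -0.0052] turn -14.67 F [ 0.5 -1.   0.5] t 0.9333
```

Emit:
{"fn": "jog_arm", "kwargs": {"targets": [[0.289, 0.227, -0.008, -14.7], [0.289, 0.227, -0.008, -14.7], [0.289, 0.227, -0.008, -14.7], [0.289, 0.227, -0.008, -14.7], [0.289, 0.227, -0.008, -14.7]]}}

```text
time: 1.35
tool_pos: [0.4655, -0.0195, 0.3364]
tool_rot: [0.0, 0.552, 0.834, -0.0]
contact_force: [0.3, -0.5, -0.7]
gripper_width: 1.001
```

```bash
python3 -c "
from h import *
go([.542,.123,.34],113.7)"
```

```text
at [ 0.4655 -0.0195  0.3364] a 113.01 shift [ 0.1013  0.1262 -0.0036] turn -0.69 F [ 0.3 -0.5 -0.7] t 1.35
```

Emit:
{"fn": "jog_arm", "kwargs": {"targets": [[0.101, 0.126, -0.006, -0.7], [0.101, 0.126, -0.006, -0.7], [0.101, 0.126, -0.006, -0.7], [0.101, 0.126, -0.006, -0.7], [0.101, 0.126, -0.006, -0.7]]}}

```text
time: 1.77
tool_pos: [0.5428, 0.1255, 0.3412]
tool_rot: [-0.001, 0.544, 0.839, 0.0]
contact_force: [-0.7, -0.2, 0.2]
gripper_width: 0.997
```

Run:
```python
from h import *
go([.542,.123,.250],113.7)
print(proj('wrist',[.542,.123,.268]),proj('wrist',[S0[0],S0[1],.146]))
w=grab('wrist','w1');t=grab('top','t1')
t=cv2.resize(t[150:230,180:260],(384,384))
cv2.imwrite('pics/w1c.png',cv2.resize(np.hstack([w,t]),None,fx=.85,fy=.85)[:,:,::-1])
```

```text
at [0.5428 0.1255 0.3412] a 114.05 shift [-0.002  -0.0018  0.0912] turn 0.35 F [-0.7 -0.2  0.2] t 1.7667
[252.21261668 202.05416358] [252.92988857 225.9562152 ]
```

View pics/w1c.png

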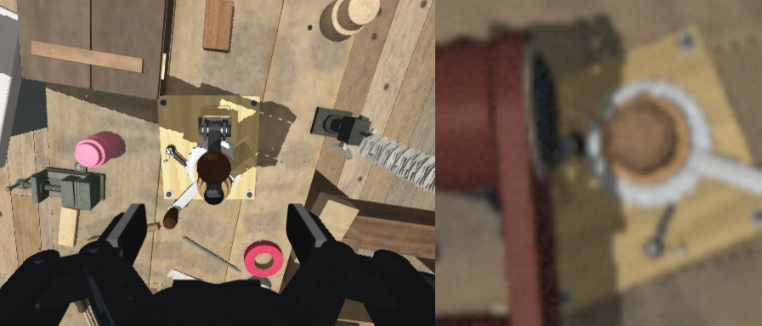

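The wrist view shows the hold-down knob at (212,168) in the scaled picture. That is within 4 px of where I predicted, and it sits between the open jaws. Next I descend and grip it.

Emit:
{"fn": "jog_arm", "kwargs": {"targets": [[-0.002, -0.002, 0.04, 0.3], [-0.002, -0.002, 0.075, 0.3], [-0.002, -0.002, 0.091, 0.3], [-0.002, -0.002, 0.091, 0.3]]}}

```text
time: 2.2
tool_pos: [0.5373, 0.1164, 0.2456]
tool_rot: [-0.004, 0.55, 0.835, -0.003]
contact_force: [-0.6, -0.3, -0.8]
gripper_width: 1.0
```

Emit:
{"fn": "jog_arm", "kwargs": {"targets": [[0, 0, 0, 0], [0, 0, 0, 0], [0, 0, 0, 0], [0, 0, 0, 0], [0, 0, 0, 0]], "fingers": 0.0}}

```text
time: 2.62
tool_pos: [0.543, 0.1185, 0.2548]
tool_rot: [0.003, 0.549, 0.836, 0.003]
contact_force: [5.2, 0.9, 2.8]
gripper_width: 0.345
```

Run:
```python
from h import *
go([.542,.123,.250],113.7)
s,t,a=pose();print(s['gripper_width'],s['ft_torque'])
w=grab('wrist','w2')
```

```text
at [0.543  0.1185 0.2548] a 113.40 shift [0.0045 0.0009 0.0048] turn -0.30 F [5.2 0.9 2.8] t 2.6167
0.34486962383703235 [ 0.34384422 -0.97401541 -0.10388803]
```

View pics/w2.png

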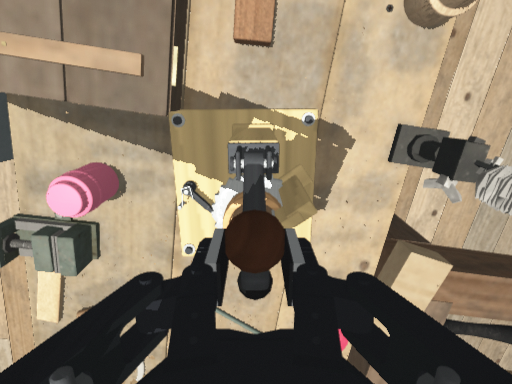

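The jaws have closed on the knob at (255,240). Next I swing it along the hinge arc.

Emit:
{"fn": "jog_arm", "kwargs": {"targets": [[-0.005, 0, 0.001, 0], [-0.01, 0, 0.0025, 0], [-0.015, 0, 0.004, 0], [-0.019, 0, 0.006, 0], [-0.019, 0, 0.006, 0]]}}

```text
time: 3.08
tool_pos: [0.5507, 0.1009, 0.2492]
tool_rot: [0.003, 0.549, 0.836, 0.003]
contact_force: [5.5, 1.5, 5.6]
gripper_width: 0.345
```

Emit:
{"fn": "jog_arm", "kwargs": {"targets": [[-0.006, 0, 0.003, 0], [-0.012, 0, 0.006, 0], [-0.018, 0, 0.01, 0], [-0.018, 0, 0.01, 0], [-0.018, 0, 0.01, 0]]}}

```text
time: 3.5
tool_pos: [0.5584, 0.0833, 0.2391]
tool_rot: [0.004, 0.549, 0.836, 0.002]
contact_force: [8.4, -2.9, 3.8]
gripper_width: 0.344
```

Run:
```python
from h import *
go([.542,.123,.250],113.7)
s,t,a=pose();print(s['gripper_width'],s['ft_torque'])
```

```text
at [0.5584 0.0833 0.2391] a 113.36 shift [ 0.043   0.0007 -0.0109] turn -0.34 F [ 8.4 -2.9  3.8] t 3.5
0.34356529390018065 [-0.12526983 -1.08841999 -0.00289531]
```

Emit:
{"fn": "jog_arm", "kwargs": {"targets": [[-0.005, 0, 0.004, 0], [-0.01, 0, 0.0085, 0], [-0.0155, 0, 0.013, 0], [-0.0155, 0, 0.013, 0]]}}

```text
time: 3.83
tool_pos: [0.5649, 0.0687, 0.2259]
tool_rot: [0.004, 0.549, 0.836, 0.002]
contact_force: [9.1, -2.5, 3.1]
gripper_width: 0.342
```

Emit:
{"fn": "jog_arm", "kwargs": {"targets": [[-0.004, 0, 0.005, 0], [-0.008, 0, 0.0105, 0], [-0.0125, 0, 0.0157, 0], [-0.0125, 0, 0.0157, 0]]}}

```text
time: 4.17
tool_pos: [0.57, 0.057, 0.2098]
tool_rot: [0.005, 0.549, 0.836, 0.002]
contact_force: [8.9, -3.6, 1.8]
gripper_width: 0.343
```

Run:
```python
from h import *
go([.542,.123,.250],113.7)
s,t,a=pose();print(s['gripper_width'],s['ft_torque'])
```

```text
at [0.57   0.057  0.2098] a 113.35 shift [ 0.0717  0.0004 -0.0402] turn -0.35 F [ 8.9 -3.6  1.8] t 4.1667
0.3430425090258796 [-0.33015231 -1.51514389 -0.09600402]
```

Emit:
{"fn": "jog_arm", "kwargs": {"targets": [[-0.0035, 0.0005, 0.0065, 0], [-0.0072, 0.001, 0.0133, 0], [-0.0095, 0.001, 0.02, 0], [-0.011, 0.001, 0.024, 0], [-0.011, 0.001, 0.024, 0]]}}

```text
time: 4.58
tool_pos: [0.5747, 0.0464, 0.1852]
tool_rot: [0.005, 0.549, 0.836, 0.0]
contact_force: [8.0, -6.5, 0.3]
gripper_width: 0.338
```

Run:
```python
from h import *
go([.542,.123,.250],113.7)
s,t,a=pose();print(s['gripper_width'],s['ft_torque'])
```

```text
at [0.5747 0.0464 0.1852] a 113.35 shift [ 0.0833  0.0003 -0.0648] turn -0.35 F [ 8.  -6.5  0.3] t 4.5833
0.33831455406098204 [-0.83621201 -1.25011346 -0.08322425]
```

Emit:
{"fn": "jog_arm", "kwargs": {"targets": [[-0.002, 0.0005, 0.002, 0], [-0.002, 0.0005, 0.004, 0], [-0.002, 0.0005, 0.004, 0]]}}

```text
time: 4.83
tool_pos: [0.5752, 0.0453, 0.181]
tool_rot: [0.004, 0.549, 0.836, 0.0]
contact_force: [6.2, -5.5, 3.4]
gripper_width: 0.345
```

Emit:
{"fn": "jog_arm", "kwargs": {"targets": [[-0.001, 0.0005, 0.002, 0], [-0.001, 0.0005, 0.004, 0], [-0.001, 0.0005, 0.004, 0]]}}

```text
time: 5.08
tool_pos: [0.5756, 0.0445, 0.1778]
tool_rot: [0.003, 0.549, 0.836, -0.0]
contact_force: [2.3, -6.2, 6.8]
gripper_width: 0.344
```

Emit:
{"fn": "jog_arm", "kwargs": {"targets": [[0, 0, 0.002, 0], [0, 0, 0.004, 0], [0, 0, 0.004, 0]]}}

```text
time: 5.33
tool_pos: [0.5759, 0.0441, 0.1757]
tool_rot: [0.004, 0.549, 0.836, -0.001]
contact_force: [-0.4, -7.2, 15.4]
gripper_width: 0.341
```

Emit:
{"fn": "jog_arm", "kwargs": {"targets": [[0, 0, 0.002, 0], [0, 0, 0.002, 0], [0, 0, 0.002, 0]]}}

```text
time: 5.58
tool_pos: [0.5759, 0.044, 0.1755]
tool_rot: [0.004, 0.549, 0.836, -0.001]
contact_force: [-6.5, -6.4, 20.7]
gripper_width: 0.349
```

Run:
```python
from h import *
go([.542,.123,.250],113.7)
t=grab('scene','s2')
t=cv2.resize(t[120:230,225:325],(500,550),interpolation=cv2.INTER_CUBIC)
cv2.imwrite('pics/s2c.png',t[:,:,::-1])
```

```text
at [0.5759 0.044  0.1755] a 113.40 shift [ 0.0859  0.0002 -0.0745] turn -0.30 F [-6.5 -6.4 20.7] t 5.5833
```

View pics/s2c.png

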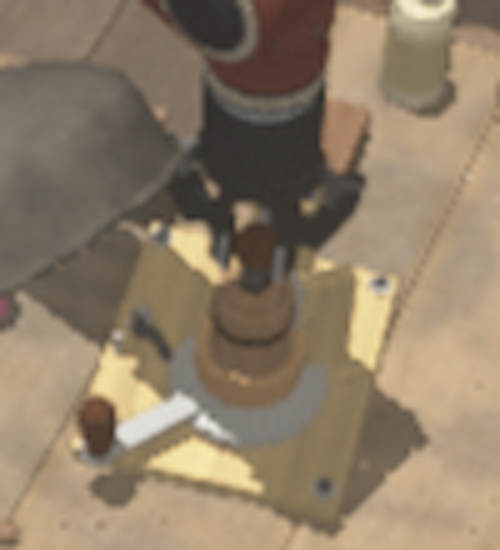

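The scene view shows the hold-down arm down, with its pad on the upright blank at (255,285). Fz is 20 N and the tool no longer sinks. Next I release and lift.

Emit:
{"fn": "jog_arm", "kwargs": {"targets": [[0, 0, 0, 0], [0, 0, 0, 0], [0, 0, -0.001, 0], [0, 0, -0.001, 0], [0, 0, -0.001, 0]], "fingers": 1.0}}

```text
time: 6.05
tool_pos: [0.5732, 0.0465, 0.169]
tool_rot: [-0.001, 0.549, 0.836, -0.0]
contact_force: [-0.0, 0.0, -0.2]
gripper_width: 0.997
```

Emit:
{"fn": "jog_arm", "kwargs": {"targets": [[0, 0, -0.01, 0], [0, 0, -0.03, 0], [0, 0, -0.06, 0], [0, 0, -0.09, 0], [0, 0, -0.09, 0]]}}

```text
time: 6.47
tool_pos: [0.5769, 0.0463, 0.2685]
tool_rot: [0.005, 0.549, 0.836, 0.003]
contact_force: [0.7, -0.2, 1.3]
gripper_width: 1.004
```

Run:
```python
from h import *
go([.535,-.067,.19],71.9)
print(proj('wrist',[.535,-.067,.100]),proj('wrist',[S0[0],S0[1],.209]))
w=grab('wrist','w3')
```

```text
at [0.5769 0.0463 0.2685] a 113.42 shift [-0.0873 -0.0835  0.0785] turn 41.52 F [ 0.7 -0.2  1.3] t 6.4667
[184.40179975 239.68696089] [252.33565183 197.78356204]
```

View pics/w3.png

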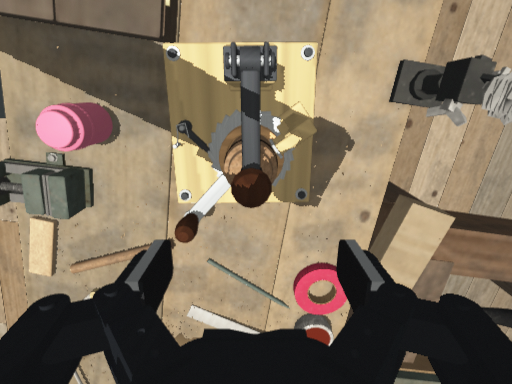

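The wrist view shows the index knob's top at (188,226). The hold-down knob at (252,185) is over the blank.

Emit:
{"fn": "jog_arm", "kwargs": {"targets": [[-0.087, -0.084, -0.005, 35], [-0.087, -0.084, 0, 35], [-0.087, -0.084, 0.03, 35], [-0.087, -0.084, 0.078, 35], [-0.087, -0.084, 0.078, 35]]}}

```text
time: 6.93
tool_pos: [0.5272, -0.0678, 0.1754]
tool_rot: [-0.004, 0.778, 0.629, -0.003]
contact_force: [-1.5, 1.4, -1.6]
gripper_width: 0.998
```

Emit:
{"fn": "jog_arm", "kwargs": {"targets": [[0, 0, 0, 6.5], [0, 0, 0, 6.5], [0, 0, 0, 6.5]]}}

```text
time: 7.18
tool_pos: [0.531, -0.0668, 0.1815]
tool_rot: [-0.0, 0.809, 0.588, -0.0]
contact_force: [0.4, 0.0, 0.3]
gripper_width: 0.998
```

Run:
```python
from h import *
go([.535,-.067,.062],71.9)
print(proj('wrist',[.535,-.067,.102]),proj('wrist',[S0[0],S0[1],.209]))
w=grab('wrist','w4')
hsv=cv2.cvtColor(w,cv2.COLOR_RGB2HSV)
m=cv2.inRange(hsv,(0,90,25),(14,255,125))
n,l,st,c=cv2.connectedComponentsWithStats(m)
for i in range(1,n):
    if st[i,4]>150: print(st[i],c[i].round(0))
```

```text
at [ 0.531  -0.0668  0.1815] a 72.07 shift [0.0011 0.0039 0.1195] turn 0.17 F [0.4 0.  0.3] t 7.1833
[260.08983409 195.30415335] [269.00951313 -49.28794902]
[231   0  62  17 769] [262.   6.]
[221  45  41  25 161] [244.  61.]
[240 169  31  34 797] [255. 186.]
[451 247  20  51 308] [458. 268.]
```

View pics/w4.png

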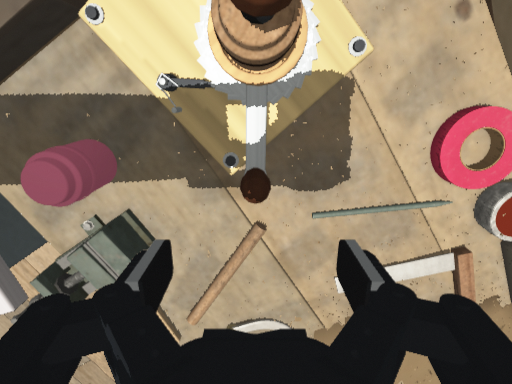

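Run:
```python
from h import *
p=onz('wrist',255,186,.102);d=p[:2]-S0;print(p,np.hypot(*d),np.degrees(np.arctan2(d[1],d[0])))
go([p[0],p[1],.062],71.9)
```

```text
[ 0.53395879 -0.05824754  0.102     ] 0.11672139944974934 -109.90607115254494
at [ 0.5315 -0.0668  0.1822] a 72.07 shift [ 0.0089 -0.0003  0.1202] turn 0.17 F [ 0.9 -0.2  0.1] t 7.2333
```

The knob is at (255,186), centred between the jaws. I descend.

Emit:
{"fn": "jog_arm", "kwargs": {"targets": [[0.001, 0.001, 0.03, 0], [0.001, 0.001, 0.06, 0], [0.001, 0.001, 0.09, 0], [0.001, 0.001, 0.118, 0], [0.001, 0.001, 0.118, 0]]}}

```text
time: 7.65
tool_pos: [0.5286, -0.0649, 0.0585]
tool_rot: [-0.004, 0.809, 0.588, -0.003]
contact_force: [-1.7, 1.3, -1.2]
gripper_width: 0.994
```

Emit:
{"fn": "jog_arm", "kwargs": {"targets": [[0, 0, 0, 0], [0, 0, 0, 0], [0, 0, 0, 0], [0, 0, 0, 0], [0, 0, 0, 0]], "fingers": 0.0}}

```text
time: 8.07
tool_pos: [0.5336, -0.0666, 0.066]
tool_rot: [0.001, 0.809, 0.587, 0.001]
contact_force: [-4.4, -0.8, 19.3]
gripper_width: 0.301
```

```bash
cat >> h.py <<'E'
def idx():
    s,t,a=pose();d=t[:2]-S0;r=np.hypot(*d);ph=np.arctan2(d[1],d[0]);F=s['contact_force']
    print('r %.4f phi %.2f z %.4f a %.2f Ftan %.1f Frad %.1f Fz %.1f Tz %.2f w %.3f t %.2f'%(r,np.degrees(ph),t[2],a,-F[0]*np.sin(ph)+F[1]*np.cos(ph),F[0]*np.cos(ph)+F[1]*np.sin(ph),F[2],s['ft_torque'][2],s['gripper_width'],s['time']))
E
python3 -c "
from h import *
idx()"
```

```text
r 0.1247 phi -108.76 z 0.0660 a 71.93 Ftan -3.9 Frad 2.2 Fz 19.3 Tz -0.00 w 0.301 t 8.07
```

Emit:
{"fn": "jog_arm", "kwargs": {"targets": [[0, 0, -0.003, 0], [0, 0, -0.003, 0], [0, 0, -0.003, 0]]}}

```text
time: 8.32
tool_pos: [0.5322, -0.0661, 0.0665]
tool_rot: [-0.0, 0.81, 0.587, 0.0]
contact_force: [1.6, -0.0, -5.2]
gripper_width: 0.29
```

```bash
python3 -c "
from h import *
idx()"
```

```text
r 0.1247 phi -109.43 z 0.0665 a 71.88 Ftan 1.5 Frad -0.5 Fz -5.2 Tz -0.23 w 0.290 t 8.32
```

Emit:
{"fn": "jog_arm", "kwargs": {"targets": [[0, -0.002, -0.0005, 0], [0, -0.002, -0.0005, 0], [0, -0.002, -0.0005, 0]]}}

```text
time: 8.57
tool_pos: [0.531, -0.0656, 0.0666]
tool_rot: [0.001, 0.81, 0.587, 0.001]
contact_force: [6.6, -0.8, -11.4]
gripper_width: 0.287
```

```bash
python3 -c "
from h import *
idx()"
```

```text
r 0.1247 phi -110.02 z 0.0666 a 71.84 Ftan 6.5 Frad -1.5 Fz -11.4 Tz -0.56 w 0.287 t 8.57
```

Emit:
{"fn": "jog_arm", "kwargs": {"targets": [[0, 0.0065, 0.0005, -3], [0.0003, 0.0131, 0.001, -6], [0.0009, 0.0196, 0.001, -9], [0.0019, 0.0261, 0.001, -12], [0.0019, 0.0261, 0.001, -12]]}}

```text
time: 8.98
tool_pos: [0.5572, -0.0717, 0.0665]
tool_rot: [0.0, 0.744, 0.669, 0.001]
contact_force: [5.0, 2.4, -6.7]
gripper_width: 0.29
```

```bash
python3 -c "
from h import *
idx()"
```

```text
r 0.1243 phi -97.61 z 0.0665 a 83.91 Ftan 4.7 Frad -3.0 Fz -6.7 Tz -0.38 w 0.290 t 8.98
```

Emit:
{"fn": "jog_arm", "kwargs": {"targets": [[0, 0.0015, 0, -0.7], [0, 0.0015, 0, -0.7], [0, 0.0015, 0, -0.7]]}}

```text
time: 9.23
tool_pos: [0.5576, -0.0717, 0.0665]
tool_rot: [-0.0, 0.74, 0.673, 0.0]
contact_force: [4.1, 3.1, -4.8]
gripper_width: 0.295
```

```bash
python3 -c "
from h import *
idx()"
```

```text
r 0.1243 phi -97.47 z 0.0665 a 84.54 Ftan 3.7 Frad -3.6 Fz -4.8 Tz -0.65 w 0.295 t 9.23
```

Emit:
{"fn": "jog_arm", "kwargs": {"targets": [[0, 0.0015, 0, -0.7], [0, 0.0015, 0, -0.7], [0, 0.0015, 0, -0.7]]}}

```text
time: 9.48
tool_pos: [0.5592, -0.0719, 0.0665]
tool_rot: [-0.0, 0.736, 0.678, 0.0]
contact_force: [3.8, 4.2, -4.9]
gripper_width: 0.293
```

```bash
python3 -c "
from h import *
idx()"
```

```text
r 0.1243 phi -96.71 z 0.0665 a 85.30 Ftan 3.3 Frad -4.6 Fz -4.9 Tz -0.64 w 0.293 t 9.48
```

Emit:
{"fn": "jog_arm", "kwargs": {"targets": [[0, 0.0015, 0, -0.7], [0, 0.0015, 0, -0.7], [0, 0.0015, 0, -0.7]]}}

```text
time: 9.73
tool_pos: [0.5622, -0.0722, 0.0666]
tool_rot: [0.002, 0.731, 0.682, 0.002]
contact_force: [10.9, 3.4, -10.1]
gripper_width: 0.292
```

```bash
python3 -c "
from h import *
idx()"
```

```text
r 0.1243 phi -95.30 z 0.0666 a 86.06 Ftan 10.5 Frad -4.4 Fz -10.1 Tz -0.32 w 0.292 t 9.73
```

Emit:
{"fn": "jog_arm", "kwargs": {"targets": [[0, 0.0015, 0, -0.7], [0, 0.0015, 0, -0.7], [0, 0.0015, 0, -0.7]]}}

```text
time: 9.98
tool_pos: [0.563, -0.0723, 0.0666]
tool_rot: [0.001, 0.727, 0.687, 0.001]
contact_force: [6.9, 3.9, -7.0]
gripper_width: 0.288
```

```bash
python3 -c "
from h import *
idx()"
```

```text
r 0.1242 phi -94.92 z 0.0666 a 86.75 Ftan 6.5 Frad -4.4 Fz -7.0 Tz -0.47 w 0.288 t 9.98
```

Emit:
{"fn": "jog_arm", "kwargs": {"targets": [[-0.0003, 0.0065, 0, -3], [-0.0001, 0.0131, 0, -6], [0.0005, 0.0196, 0, -9], [0.001, 0.0239, 0, -11], [0.001, 0.0239, 0, -11]]}}

```text
time: 10.4
tool_pos: [0.5863, -0.0718, 0.0665]
tool_rot: [-0.001, 0.657, 0.753, 0.001]
contact_force: [2.3, 6.1, -3.1]
gripper_width: 0.293
```

```bash
python3 -c "
from h import *
idx()"
```

```text
r 0.1239 phi -84.14 z 0.0665 a 97.79 Ftan 2.9 Frad -5.8 Fz -3.1 Tz -0.64 w 0.293 t 10.40
```

Emit:
{"fn": "jog_arm", "kwargs": {"targets": [[0, 0.0015, 0, -0.7], [0, 0.0015, 0, -0.7], [0, 0.0015, 0, -0.7]]}}

```text
time: 10.65
tool_pos: [0.5874, -0.0716, 0.0665]
tool_rot: [-0.001, 0.653, 0.757, 0.001]
contact_force: [3.1, 6.6, -2.9]
gripper_width: 0.292
```

```bash
python3 -c "
from h import *
idx()"
```

```text
r 0.1239 phi -83.63 z 0.0665 a 98.41 Ftan 3.8 Frad -6.2 Fz -2.9 Tz -0.66 w 0.292 t 10.65
```

Emit:
{"fn": "jog_arm", "kwargs": {"targets": [[0, 0.0015, 0, -0.7], [0, 0.0015, 0, -0.7], [0, 0.0015, 0, -0.7]]}}

```text
time: 10.9
tool_pos: [0.5888, -0.0715, 0.0665]
tool_rot: [-0.001, 0.649, 0.761, 0.001]
contact_force: [2.9, 5.4, -3.6]
gripper_width: 0.291
```

```bash
python3 -c "
from h import *
idx()"
```

```text
r 0.1239 phi -82.99 z 0.0665 a 99.11 Ftan 3.5 Frad -5.0 Fz -3.6 Tz -0.67 w 0.291 t 10.90
```

Emit:
{"fn": "jog_arm", "kwargs": {"targets": [[0, 0.0015, 0, -0.7], [0, 0.0015, 0, -0.7], [0, 0.0015, 0, -0.7]]}}

```text
time: 11.15
tool_pos: [0.5903, -0.0713, 0.0665]
tool_rot: [-0.001, 0.644, 0.765, 0.001]
contact_force: [2.6, 4.9, -4.0]
gripper_width: 0.294
```

```bash
python3 -c "
from h import *
idx()"
```

```text
r 0.1239 phi -82.30 z 0.0665 a 99.81 Ftan 3.2 Frad -4.5 Fz -4.0 Tz -0.75 w 0.294 t 11.15
```

Emit:
{"fn": "jog_arm", "kwargs": {"targets": [[0, 0.0015, 0, -0.7], [0, 0.0015, 0, -0.7], [0, 0.0015, 0, -0.7]]}}

```text
time: 11.4
tool_pos: [0.5919, -0.071, 0.0665]
tool_rot: [-0.001, 0.639, 0.769, 0.001]
contact_force: [2.7, 7.1, -4.3]
gripper_width: 0.288
```

```bash
python3 -c "
from h import *
idx()"
```

```text
r 0.1239 phi -81.55 z 0.0665 a 100.51 Ftan 3.8 Frad -6.6 Fz -4.3 Tz -0.70 w 0.288 t 11.40
```

Emit:
{"fn": "jog_arm", "kwargs": {"targets": [[0, 0.0015, 0, -0.7], [0, 0.0015, 0, -0.7], [0, 0.0015, 0, -0.7]]}}

```text
time: 11.65
tool_pos: [0.5946, -0.0706, 0.0666]
tool_rot: [0.001, 0.634, 0.773, 0.002]
contact_force: [8.3, 6.3, -8.0]
gripper_width: 0.291
```

```bash
python3 -c "
from h import *
idx()"
```

```text
r 0.1239 phi -80.30 z 0.0666 a 101.25 Ftan 9.3 Frad -4.8 Fz -8.0 Tz -0.42 w 0.291 t 11.65
```

Emit:
{"fn": "jog_arm", "kwargs": {"targets": [[-0.0003, 0.0015, 0, -0.7], [-0.0003, 0.0015, 0, -0.7], [-0.0003, 0.0015, 0, -0.7]]}}

```text
time: 11.9
tool_pos: [0.5957, -0.0704, 0.0666]
tool_rot: [0.0, 0.63, 0.777, 0.002]
contact_force: [6.6, 7.7, -6.3]
gripper_width: 0.286
```

```bash
python3 -c "
from h import *
idx()"
```

```text
r 0.1238 phi -79.78 z 0.0666 a 101.94 Ftan 7.8 Frad -6.4 Fz -6.3 Tz -0.55 w 0.286 t 11.90
```

Emit:
{"fn": "jog_arm", "kwargs": {"targets": [[-0.0003, 0.0015, 0, -0.7], [-0.0003, 0.0015, 0, -0.7], [-0.0003, 0.0015, 0, -0.7]]}}

```text
time: 12.15
tool_pos: [0.5967, -0.0702, 0.0666]
tool_rot: [-0.001, 0.625, 0.781, 0.001]
contact_force: [4.4, 7.2, -4.2]
gripper_width: 0.289
```

```bash
python3 -c "
from h import *
idx()"
```

```text
r 0.1238 phi -79.29 z 0.0666 a 102.63 Ftan 5.7 Frad -6.2 Fz -4.2 Tz -0.64 w 0.289 t 12.15
```

Click 2 came at φ = -80.3°. Next is the third.

Emit:
{"fn": "jog_arm", "kwargs": {"targets": [[-0.0004, 0.0065, 0, -3], [-0.0002, 0.0131, 0, -6], [0.0003, 0.0196, 0, -9], [0.0009, 0.0239, 0, -11], [0.0009, 0.0239, 0, -11]]}}

```text
time: 12.57
tool_pos: [0.6187, -0.0639, 0.0665]
tool_rot: [-0.002, 0.546, 0.838, 0.0]
contact_force: [-2.7, 7.0, 0.9]
gripper_width: 0.291
```

```bash
python3 -c "
from h import *
idx()"
```

```text
r 0.1239 phi -68.67 z 0.0665 a 113.78 Ftan 0.1 Frad -7.5 Fz 0.9 Tz -0.36 w 0.291 t 12.57
```

Emit:
{"fn": "jog_arm", "kwargs": {"targets": [[-0.0002, 0.0015, 0, -0.7], [-0.0002, 0.0015, 0, -0.7], [-0.0002, 0.0015, 0, -0.7]]}}

```text
time: 12.82
tool_pos: [0.6198, -0.0635, 0.0665]
tool_rot: [-0.002, 0.542, 0.84, 0.0]
contact_force: [-2.8, 7.5, -0.1]
gripper_width: 0.292
```

```bash
python3 -c "
from h import *
idx()"
```

```text
r 0.1239 phi -68.16 z 0.0665 a 114.39 Ftan 0.2 Frad -8.0 Fz -0.1 Tz -0.48 w 0.292 t 12.82
```

Emit:
{"fn": "jog_arm", "kwargs": {"targets": [[-0.0002, 0.0015, 0, -0.7], [-0.0002, 0.0015, 0, -0.7], [-0.0002, 0.0015, 0, -0.7]]}}

```text
time: 13.07
tool_pos: [0.6211, -0.0629, 0.0665]
tool_rot: [-0.003, 0.537, 0.844, 0.0]
contact_force: [-2.5, 7.2, 0.8]
gripper_width: 0.288
```

```bash
python3 -c "
from h import *
idx()"
```

```text
r 0.1239 phi -67.50 z 0.0665 a 115.08 Ftan 0.5 Frad -7.6 Fz 0.8 Tz -0.42 w 0.288 t 13.07
```

Emit:
{"fn": "jog_arm", "kwargs": {"targets": [[-0.0002, 0.0015, 0, -0.7], [-0.0002, 0.0015, 0, -0.7], [-0.0002, 0.0015, 0, -0.7]]}}

```text
time: 13.32
tool_pos: [0.6225, -0.0623, 0.0665]
tool_rot: [-0.003, 0.531, 0.847, 0.0]
contact_force: [-2.3, 8.4, 0.8]
gripper_width: 0.293
```

```bash
python3 -c "
from h import *
idx()"
```

```text
r 0.1238 phi -66.78 z 0.0665 a 115.79 Ftan 1.2 Frad -8.6 Fz 0.8 Tz -0.45 w 0.293 t 13.32
```

Emit:
{"fn": "jog_arm", "kwargs": {"targets": [[0, 0.0015, 0, -0.7], [0, 0.0015, 0, -0.7], [0, 0.0015, 0, -0.7]]}}

```text
time: 13.57
tool_pos: [0.6253, -0.0611, 0.0665]
tool_rot: [-0.001, 0.526, 0.85, 0.002]
contact_force: [4.0, 11.9, -4.2]
gripper_width: 0.292
```

```bash
python3 -c "
from h import *
idx()"
```

```text
r 0.1239 phi -65.41 z 0.0665 a 116.52 Ftan 8.6 Frad -9.1 Fz -4.2 Tz -0.11 w 0.292 t 13.57
```

Click 3 came at φ = -65.4°. Next is the fourth.

Emit:
{"fn": "jog_arm", "kwargs": {"targets": [[-0.001, 0.0065, 0, -3], [-0.001, 0.0131, 0, -6], [-0.0005, 0.0196, 0, -9], [0, 0.0239, 0, -11], [0, 0.0239, 0, -11]]}}

```text
time: 13.98
tool_pos: [0.6448, -0.0497, 0.0664]
tool_rot: [-0.004, 0.442, 0.897, 0.001]
contact_force: [-6.1, 12.0, 3.5]
gripper_width: 0.291
```

```bash
python3 -c "
from h import *
idx()"
```

```text
r 0.1237 phi -54.88 z 0.0664 a 127.58 Ftan 1.9 Frad -13.4 Fz 3.5 Tz -0.45 w 0.291 t 13.98
```

Emit:
{"fn": "jog_arm", "kwargs": {"targets": [[-0.0003, 0.0015, 0, -0.7], [-0.0003, 0.0015, 0, -0.7], [-0.0003, 0.0015, 0, -0.7]]}}

```text
time: 14.23
tool_pos: [0.6457, -0.049, 0.0665]
tool_rot: [-0.004, 0.437, 0.9, 0.001]
contact_force: [-5.7, 11.3, 3.5]
gripper_width: 0.295
```

```bash
python3 -c "
from h import *
idx()"
```

```text
r 0.1237 phi -54.39 z 0.0665 a 128.19 Ftan 2.0 Frad -12.6 Fz 3.5 Tz -0.54 w 0.295 t 14.23
```

Emit:
{"fn": "jog_arm", "kwargs": {"targets": [[-0.0002, 0.0015, 0, -0.7], [-0.0002, 0.0015, 0, -0.7], [-0.0002, 0.0015, 0, -0.7]]}}

```text
time: 14.48
tool_pos: [0.6469, -0.0482, 0.0664]
tool_rot: [-0.004, 0.431, 0.902, 0.001]
contact_force: [-7.4, 11.8, 3.1]
gripper_width: 0.292
```

```bash
python3 -c "
from h import *
idx()"
```

```text
r 0.1237 phi -53.74 z 0.0664 a 128.88 Ftan 1.0 Frad -13.9 Fz 3.1 Tz -0.49 w 0.292 t 14.48
```

Emit:
{"fn": "jog_arm", "kwargs": {"targets": [[-0.0002, 0.0015, 0, -0.7], [-0.0002, 0.0015, 0, -0.7], [-0.0002, 0.0015, 0, -0.7]]}}

```text
time: 14.73
tool_pos: [0.648, -0.0473, 0.0664]
tool_rot: [-0.005, 0.426, 0.905, 0.001]
contact_force: [-7.1, 12.4, 3.8]
gripper_width: 0.288
```

```bash
python3 -c "
from h import *
idx()"
```

```text
r 0.1236 phi -53.05 z 0.0664 a 129.58 Ftan 1.7 Frad -14.2 Fz 3.8 Tz -0.51 w 0.288 t 14.73
```

Emit:
{"fn": "jog_arm", "kwargs": {"targets": [[0.001, 0.0015, 0, -0.7], [0.001, 0.0015, 0, -0.7], [0.001, 0.0015, 0, -0.7]]}}

```text
time: 14.98
tool_pos: [0.6491, -0.0465, 0.0665]
tool_rot: [-0.004, 0.42, 0.907, 0.001]
contact_force: [-5.5, 9.6, 1.9]
gripper_width: 0.291
```

```bash
python3 -c "
from h import *
idx()"
```

```text
r 0.1236 phi -52.41 z 0.0665 a 130.27 Ftan 1.6 Frad -11.0 Fz 1.9 Tz -0.56 w 0.291 t 14.98
```

Emit:
{"fn": "jog_arm", "kwargs": {"targets": [[0.0005, 0.0015, 0, -0.7], [0.0005, 0.0015, 0, -0.7], [0.0005, 0.0015, 0, -0.7]]}}

```text
time: 15.23
tool_pos: [0.6503, -0.0456, 0.0665]
tool_rot: [-0.003, 0.415, 0.91, 0.001]
contact_force: [-4.0, 8.2, 0.7]
gripper_width: 0.29
```

```bash
python3 -c "
from h import *
idx()"
```

```text
r 0.1237 phi -51.73 z 0.0665 a 130.96 Ftan 1.9 Frad -8.9 Fz 0.7 Tz -0.59 w 0.290 t 15.23
```

Emit:
{"fn": "jog_arm", "kwargs": {"targets": [[0.0005, 0.0015, 0, -0.7], [0.0005, 0.0015, 0, -0.7], [0.0005, 0.0015, 0, -0.7]]}}

```text
time: 15.48
tool_pos: [0.6515, -0.0446, 0.0665]
tool_rot: [-0.002, 0.409, 0.912, 0.001]
contact_force: [-3.4, 8.0, 1.1]
gripper_width: 0.29
```

```bash
python3 -c "
from h import *
idx()"
```

```text
r 0.1236 phi -51.01 z 0.0665 a 131.66 Ftan 2.4 Frad -8.4 Fz 1.1 Tz -0.62 w 0.290 t 15.48
```

Emit:
{"fn": "jog_arm", "kwargs": {"targets": [[0.0005, 0.0015, 0, -0.7], [0.0005, 0.0015, 0, -0.7], [0.0005, 0.0015, 0, -0.7]]}}

```text
time: 15.73
tool_pos: [0.6534, -0.0431, 0.0665]
tool_rot: [-0.001, 0.404, 0.915, 0.001]
contact_force: [3.5, 10.0, -4.1]
gripper_width: 0.293
```

```bash
python3 -c "
from h import *
idx()"
```

```text
r 0.1237 phi -49.90 z 0.0665 a 132.38 Ftan 9.1 Frad -5.4 Fz -4.1 Tz -0.45 w 0.293 t 15.73
```

Click 4 was felt: Ftan jumped from 2.4 to 9.1 at φ ≈ -49.9°. I'll go a touch further, then draw back against the pawl.

Emit:
{"fn": "jog_arm", "kwargs": {"targets": [[0.0005, 0.002, 0, -0.9], [0.0005, 0.002, 0, -0.9], [0.0005, 0.002, 0, -0.9], [0.0005, 0.002, 0, -0.9]]}}

```text
time: 16.07
tool_pos: [0.6545, -0.042, 0.0665]
tool_rot: [-0.001, 0.397, 0.918, 0.001]
contact_force: [1.9, 6.6, -3.3]
gripper_width: 0.291
```

```bash
python3 -c "
from h import *
idx()"
```

```text
r 0.1236 phi -49.15 z 0.0665 a 133.27 Ftan 5.8 Frad -3.7 Fz -3.3 Tz -0.48 w 0.291 t 16.07
```

Emit:
{"fn": "jog_arm", "kwargs": {"targets": [[0, -0.001, 0, 0.4], [0, -0.001, 0, 0.4], [0, -0.001, 0, 0.4]]}}

```text
time: 16.32
tool_pos: [0.654, -0.0425, 0.0665]
tool_rot: [-0.0, 0.4, 0.917, 0.001]
contact_force: [3.1, 6.7, -3.9]
gripper_width: 0.293
```

```bash
python3 -c "
from h import *
idx()"
```

```text
r 0.1236 phi -49.48 z 0.0665 a 132.87 Ftan 6.7 Frad -3.1 Fz -3.9 Tz -0.47 w 0.293 t 16.32
```

Emit:
{"fn": "jog_arm", "kwargs": {"targets": [[0, -0.001, 0, 0.4], [0, -0.001, 0, 0.4], [0, -0.001, 0, 0.4]]}}

```text
time: 16.57
tool_pos: [0.6536, -0.0429, 0.0666]
tool_rot: [-0.0, 0.403, 0.915, 0.001]
contact_force: [4.2, 7.1, -4.0]
gripper_width: 0.291
```

```bash
python3 -c "
from h import *
idx()"
```

```text
r 0.1237 phi -49.74 z 0.0666 a 132.49 Ftan 7.8 Frad -2.7 Fz -4.0 Tz -0.39 w 0.291 t 16.57
```

Emit:
{"fn": "jog_arm", "kwargs": {"targets": [[0, -0.001, 0, 0.4], [0, -0.001, 0, 0.4], [0, -0.001, 0, 0.4]]}}

```text
time: 16.82
tool_pos: [0.6532, -0.0433, 0.0665]
tool_rot: [0.0, 0.406, 0.914, 0.002]
contact_force: [6.3, 7.9, -4.8]
gripper_width: 0.291
```

```bash
python3 -c "
from h import *
idx()"
```

```text
r 0.1237 phi -50.02 z 0.0665 a 132.10 Ftan 9.9 Frad -2.0 Fz -4.8 Tz -0.33 w 0.291 t 16.82
```

Emit:
{"fn": "jog_arm", "kwargs": {"targets": [[0, -0.002, 0, 0], [0, -0.002, 0, 0], [0, -0.002, 0, 0], [0, -0.002, 0, 0]]}}

```text
time: 17.15
tool_pos: [0.6526, -0.0438, 0.0666]
tool_rot: [0.001, 0.406, 0.914, 0.003]
contact_force: [8.8, 11.9, -6.9]
gripper_width: 0.291
```

Run:
```python
from h import *
idx()
w=grab('wrist','w5');t=grab('top','t5');s=grab('scene','s5')
f=lambda i:cv2.resize(i,(400,400),interpolation=cv2.INTER_CUBIC)
cv2.imwrite('pics/f5.png',np.hstack([f(t[145:235,180:280]),f(s[120:230,225:325])])[:,:,::-1])
idx()
```

```text
r 0.1237 phi -50.40 z 0.0666 a 132.07 Ftan 14.4 Frad -3.6 Fz -6.9 Tz -0.47 w 0.291 t 17.15
r 0.1237 phi -50.39 z 0.0665 a 132.08 Ftan 13.7 Frad -2.3 Fz -7.6 Tz -0.43 w 0.289 t 17.30
```

View pics/f5.png

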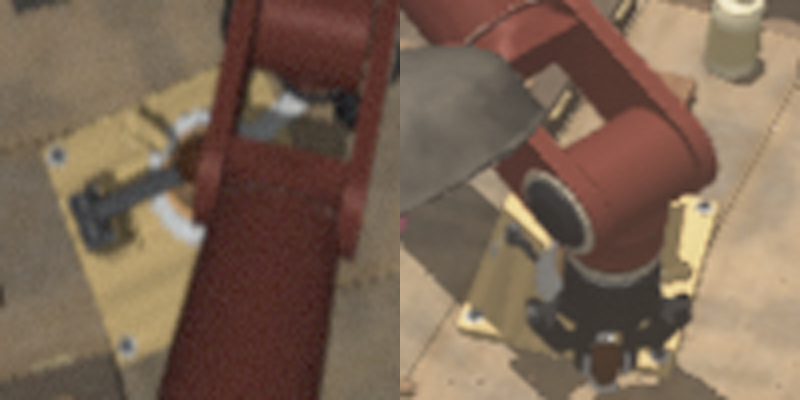

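The top view shows the hold-down still level, at (140,195). The knob is gripped and held firmly against the pawl: 2 mm more draw-back moved it only 0.7 mm and added 4 N. I'm handing in.

```bash
python3 -c "
from h import *
idx();print(manip.job_done());idx()"
```

```text
r 0.1237 phi -50.39 z 0.0665 a 132.08 Ftan 13.7 Frad -2.3 Fz -7.6 Tz -0.43 w 0.289 t 17.30
the job is handed in; nothing more can be done
None
the job is handed in; nothing more can be done
```

I handed the job in at 17.3 s with the pad on the blank and the index arm gripped and held back against the pawl, four clicks on.

- **Hold-down:** I gripped its knob, swung it down along its arc and pressed until about 20 N showed and it stopped sinking. The picture taken then showed the blank upright with the pad on it. After letting go I only saw that the arm stayed level; the pad force itself was not measured.
- **Clicks:** I felt four, each a jump of 6 to 8 N in the tangential force, at φ ≈ -95.3°, -80.3°, -65.4° and -49.9°. The arm started at about -109.5°.
- **Draw-back:** I drew back to the pawl and felt a firm stop: 2 mm more command moved the arm only 0.7 mm and added about 4 N. At the end the fingers were still closed on the knob.
- **Knob travel:** The tool's start-to-end distance came out at 0.123 to 0.124 m, inside the 0.1213 to 0.1298 m limits. The uncertainty is about 0.7°, because the fingers and arm flex.

**Disagreements:** The force reading had an unexplained offset of several newtons, so I judged clicks by jumps rather than by sign. The wrist camera put the knob about 8 mm too close to the spindle, so I used the two fixed cameras instead. While advancing, I pulled the knob outward by mistake, with up to 14 N, and corrected it before the fourth click. I touched none of the other things on the bench that I know of, but took no final picture of them all.

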